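# Build up the small sieve stack on the lab shaker

### The arm

A 6-joint arm with a two-finger parallel gripper is mounted at the origin on the work surface. World frame = base frame: x ahead of the robot, y to its left, z up, the work surface at z = 0. Lengths are in m, angles in rad, forces in N, time in s.
With the tool pointing down it reaches from about 0.425 to 0.95 m from the base axis. Payload 3.5 kg.
Tool frame: the origin (TCP) lies midway between the tips of the shut fingers; the grasp point (between the pads) lies 19 mm behind it (ctrl.pinch_z is the distance from the TCP to the grasp point, in m); z points along the fingers, y is the line along which they close (so a half turn about z gives the same grasp; the last joint's range is limited). The gripper opens to 85 mm and grips with 20 to 120 N. Pads are 22 mm wide; open, the fingers measure 114 mm over their backs; the gripper's body (76 mm by 85 mm) begins 54 mm behind the grasp point. The pads swing forward as they close: fully open they stand 13 mm farther back than shut.
Start: joints at [-1.275, 0.286, 1.577, -0, 1.279, -0.15], TCP at [0.291, -0.609, 0.231] pointing down, gripper open.
Joint ranges: [-2.77, 2.77], [-0.9, 2.22], [0.21, 2.48], [-1.53, 4.67], [0.24, 2.81], [-2.84, 2.84]. Speed limits (rad/s): [2.79, 2.79, 3.14, 3.14, 3.14, 3.14].

### API

Orientations are given as a unit quaternion [x, y, z, w].
In Python, from plant import get_state, viewer, sign_off, ctrl gives the robot as it stands. The module is installed in compiled form; this text tells all that it offers.
- The arm moves only by the shell command python3 -m handwheel 'ROWS' [FORCE]. ROWS is JSON, a list that holds one entry, the list of rows, each a list of 5 numbers: the finger opening in m, from 0 to 0.0854, then the shift along the tool's x, y, z in m, then the turn about the tool's z in degrees. In form: [[[claw, x, y, z, spin], ...]]. A call has 1 to 12 rows; each row shifts and turns the commanded pose from where the row before left it, along the tool's axes as they then stand; what a row does not reach is not made up. A row lasts 1/12 s, in which the tool goes at most 41.7 mm and 7.16 degrees, less where a joint would pass 70% of its speed; a pose out of reach is approached as far as the arm can. A call is refused whole if a number of a shift passes 0.0417 or a number of a turn 7.16, either way. A call with a gripper value outside its range is refused whole. The fingers move at their own pace and stop on an object; FORCE is the grip in N (left out, the last holds). Time passes only in rows, so rows that do not move let the fingers close. It gives the time, the measured TCP pose, the force, the opening and the grip force at its end, in the units of the state.
- get_state(): the state, without advancing time (a new reading comes with each control period).
- viewer.read_camera(name): name is "scene" or "top" or "wrist"; returns the picture (400x640x3 uint8, blue, green, red); there is no depth.
- viewer.camera_params(name): a dict with "fov_y" (degrees; the focal length in pixels is half the picture's height over the tangent of half this angle, whatever the lens; pixels are square), "cx", "cy" (the principal point, pixels), "xyz" and "attitude" of the camera in the world; the wrist camera has in their place "hand_eye" (4x4, takes a point from camera to tool coordinates, whose origin is the TCP and whose axes are the flange's). Camera axes: x right, y up, looking along -z (the intrinsics and any distortion apply to the point x, -y, -z); pixel columns grow to the right and rows downward; lengths in m; the calibration is good to about 2 mm. A picture is of the moment at which its call begins: read the wrist's pose just before it. camera_params takes no time and is no camera call.
- sign_off(): hands the job in; it is judged then, once.
Trained networks look in the newest picture that a camera, given by its name, has taken for a name from the list of things; names that differ only in an ending like _2 or _b are one class to them, and where a whole thing is asked for, a point or a joint stands for the part that bears it (a point fixed in the world has none). Each returns a list of dicts, best first, with "confidence" (0 to 1); they miss things now and then, are a little off and sometimes report something else, mostly with a low value. They report only what shows in the picture. A call takes as long as a camera call. They do not tell look-alikes from the thing itself.
- viewer.look_for(camera, name): "extent" ([left, top, width, height] as shares, 0 to 1, of the picture: columns of its width, rows of its height, round what is visible of it).
- viewer.outline_of(camera, name): "mask" (400x640 bool, what is visible of it) and "extent" ([left, top, width, height] as shares, 0 to 1, of the picture: columns of its width, rows of its height, round what is visible of it).
- viewer.pinpoint(camera, name): "xy" ([column, row] as shares, 0 to 1, of the picture: columns of its width, rows of its height: a listed point, or the origin of a listed thing).
The state is a dict: "time": time; "qpos": joint angles; "dq": joint speeds; "joint_efforts": joint torques, N m; "eef_pos": TCP position; "tcp_rot": TCP orientation; "contact_force": force on the tool from outside, world axes, zero at the start; "wrist_torque": the same for the moment, N m; "opening": opening from 0.0 (shut) to 1.0 (fully open); "finger_force": force on a finger pad.
Only numpy, scipy, OpenCV 4.12 (cv2) and the standard library are available. Lean on these libraries where they do the work, as an engineer would, in place of code of your own. Each camera call takes 0.05 s, during which the arm holds its last target. There are 200 camera calls.

### The job

Assemble the sieve stack on the shaker from the bottom up, one piece after another: first the collecting pan in the shaker's ring, then the fine sieve on the pan, the coarse sieve on the fine one, and the lid on top, each upright and nested fully home in the one below. Let go of everything, and leave the amber jar and the white crucible standing where they are.

Things in the scene. Friction and masses are not known exactly. Their poses are not given: they have to be found in the camera images.
- shaker: Fixed white shaker, housing 150 x 140 mm, 55 mm high, blue panel towards the robot; on top an aluminium disc (104 mm across) with a raised steel ring in its middle: 64 mm outside, 52 mm mouth, its floor 61 mm and its rim 69 mm above the table. Origin: centre of the housing's underside, on the ring's axis; z up. A seated pan's origin is 62 mm above it.
- pan: Loose steel pan: round open cup with a plain solid floor, 56 mm outside, 52 mm mouth, 41 mm high in all. Below is a tapered foot, 7 mm high (48 mm wide at the shoulder, 41 mm at the bottom), that fits inside a 52 mm mouth until the shoulder rests on its rim. Origin: centre of the foot's underside; z up; round. A nested piece's origin is 34 mm above this one.
- fine_sieve: Loose fine sieve: low steel ring with a dense brass mesh floor (3 mm pitch), 56 mm outside, 52 mm mouth, 33 mm high in all. Below is a tapered foot, 7 mm high (48 mm wide at the shoulder, 41 mm at the bottom), that fits inside a 52 mm mouth until the shoulder rests on its rim. Origin: centre of the foot's underside; z up; round. A nested piece's origin is 26 mm above this one.
- coarse_sieve: Loose coarse sieve: tall steel ring with a wide brass grid floor (10 mm pitch), 56 mm outside, 52 mm mouth, 47 mm high in all. Below is a tapered foot, 7 mm high (48 mm wide at the shoulder, 41 mm at the bottom), that fits inside a 52 mm mouth until the shoulder rests on its rim. Origin: centre of the foot's underside; z up; round. A nested piece's origin is 40 mm above this one.
- lid: Loose lid: flat steel disc 56 mm across (from 7 to 12 mm above its origin) with an upright black knob in the middle, 20 mm across, its top 40 mm above the origin. Below is a tapered foot, 7 mm high (48 mm wide at the shoulder, 41 mm at the bottom), that fits inside a 52 mm mouth until the shoulder rests on its rim. Origin: centre of the foot's underside; z up; round.
- jar: Loose bystander: amber glass jar with a white cap, 48 mm across, 62 mm high. Origin: centre of its underside; z up. To be left standing where it is.
- crucible: Loose bystander: open white ceramic crucible, 54 mm across the rim, 42 mm high. Origin: centre of its underside; z up. To be left standing where it is.
Things that resemble listed ones, but are neither listed nor needed, are in the scene too. What is shaped like the lid but red is not meant. What is shaped like the coarse_sieve but brown is not meant.

How it is judged:
By the outcome, as a careful person would: the job done as asked, in the order asked, and still so for the second after the job is handed in, with the robot touching nothing.
It also fails if it takes over 120 s, if anything falls off the work surface, if the arm or the gripper's body presses on something with over 40 N, if the wrist force passes 120 N, or if a joint passes its speed limit or range.

## Working session

There is one attempt and no reset: what is moved stays moved. The work goes in short steps, Python scripts to look and compute and a shell command to move; the robot and the scene stay as the last step left them, time stands still between calls to the robot, and variables do not carry over. Pictures are saved under pics/ and viewed, at most 14 in all, crops included, and the job is handed in when it is done.

```bash
mkdir -p pics; ls
cat > h.py <<'E'
import numpy as np, cv2
from plant import get_state, viewer, ctrl
from scipy.spatial.transform import Rotation as R
E
python3 - <<'E'
from h import *
for c in("scene","top","wrist"):
    im=viewer.read_camera(c); cv2.imwrite(f"pics/{c}0.png",im); print(c,viewer.camera_params(c))
s=get_state();print(s)
print([a for a in dir(ctrl) if a[0]!='_'],ctrl.pinch_z)
E
```

```text
pics
scene {'fov_y': 54.172291549273076, 'cx': 317.78008274509165, 'cy': 204.15262041981953, 'xyz': array([1.41621126, 0.28011384, 0.70588016]), 'attitude': array([0.24628357, 0.37368981, 0.73302762, 0.51222147])}
top {'fov_y': 52.30233592520342, 'cx': 310.0485870148439, 'cy': 197.2516688273062, 'xyz': array([ 0.51394323, -0.02914361,  1.12356986]), 'attitude': array([ 0.02726061, -0.03186568, -0.69857854,  0.71430348])}
wrist {'fov_y': 62.28318991242025, 'cx': 325.21777622402175, 'cy': 201.67756349865658, 'hand_eye': array([[-5.79662975e-04,  9.59375941e-01,  2.82130231e-01,
         7.13890428e-02],
       [ 9.99998378e-01,  7.49879525e-05,  1.79959586e-03,
         1.65992884e-04],
       [ 1.70533261e-03,  2.82130817e-01, -9.59374428e-01,
        -1.42679435e-01],
       [ 0.00000000e+00,  0.00000000e+00,  0.00000000e+00,
         1.00000000e+00]])}
{'time': 0.15, 'qpos': array([-1.27500641e+00,  2.87013082e-01,  1.57784373e+00,  2.09471521e-05,
        1.27857563e+00, -1.50018788e-01]), 'dq': array([ 0.00031665, -0.00044219, -0.00518356, -0.00061187,  0.00075274,
       -0.00156324]), 'joint_efforts': array([-3.05789235e-04, -4.06608009e+01, -2.93138963e+01, -2.25617791e-04,
        3.98917604e-03, -1.82481494e-05]), 'eef_pos': array([ 0.29092255, -0.60852875,  0.23022934]), 'tcp_rot': array([ 9.75259775e-01,  2.21060002e-01, -5.69876081e-05, -9.18183602e-04]), 'contact_force': array([0.9376244 , 0.16997731, 0.34630543]), 'wrist_torque': array([-0.03365872,  0.01075277,  0.01935479]), 'finger_force': 0.0, 'opening': 1.002039526097111}
['Unreachable', 'pinch_z'] 0.0187
```

View pics/top0.png

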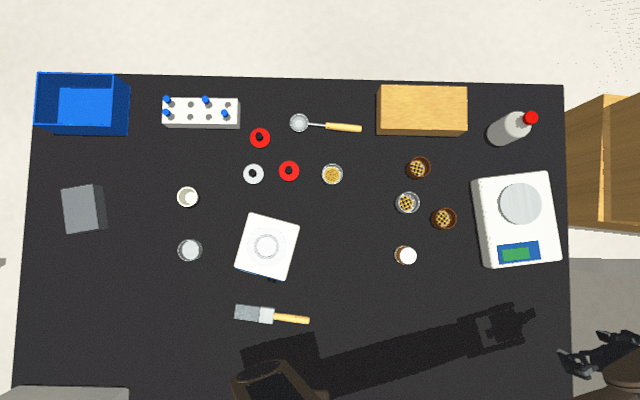

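View pics/scene0.png

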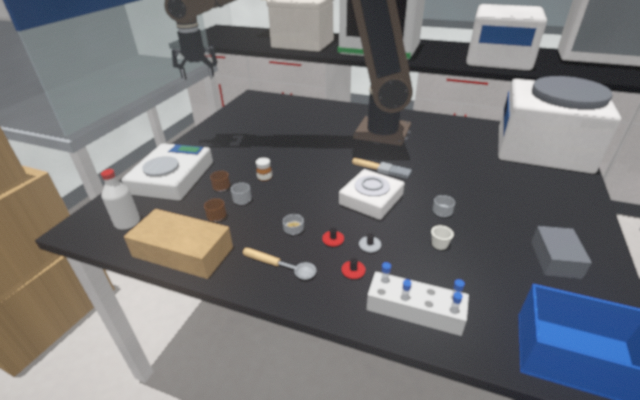

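The top picture shows the pan at (190,250), shaker (267,246), steel lid (254,174), fine sieve (332,174), steel coarse sieve (407,203), brown sieves at (419,167) and (444,218), red lids at (260,138) and (289,170), jar (405,255) and crucible (187,197). The scene picture agrees: pan (444,206), lid (370,243), fine sieve (293,224), coarse sieve (241,193), shaker (372,187).

```bash
cat >> h.py <<'E'
def cam(name,st=None):
    p=viewer.camera_params(name); f=200/np.tan(np.radians(p["fov_y"])/2)
    if "hand_eye" in p:
        T=np.eye(4);T[:3,:3]=R.from_quat(st["tcp_rot"]).as_matrix();T[:3,3]=st["eef_pos"];T=T@p["hand_eye"]
        Rm,t=T[:3,:3],T[:3,3]
    else: Rm,t=R.from_quat(p["attitude"]).as_matrix(),np.array(p["xyz"])
    return Rm,t,f,p["cx"],p["cy"]
def ray(c,u,v):
    Rm,t,f,cx,cy=c; d=Rm@np.array([(u-cx)/f,-(v-cy)/f,-1]); return t,d/np.linalg.norm(d)
def proj(c,X):
    Rm,t,f,cx,cy=c; q=Rm.T@(np.asarray(X)-t); return np.array([cx-f*q[0]/q[2],cy+f*q[1]/q[2]])
def tri(rays):
    A=sum(np.eye(3)-np.outer(d,d) for t,d in rays);b=sum((np.eye(3)-np.outer(d,d))@t for t,d in rays)
    X=np.linalg.solve(A,b);return X,max(np.linalg.norm((np.eye(3)-np.outer(d,d))@(X-t)) for t,d in rays)
def atz(r,z): t,d=r; return t+d*(z-t[2])/d[2]
E
python3 - <<'E'
from h import *
ct,cs=cam("top"),cam("scene")
im=viewer.read_camera("top");viewer.read_camera("scene")
for n in "shaker pan fine_sieve coarse_sieve lid jar crucible".split():
    out={}
    for c in("top","scene"):
        out[c]=[(d["xy"][0]*640,d["xy"][1]*400,d["confidence"]) for d in viewer.pinpoint(c,n)][:4]
    print(n)
    for a in out["top"]:
        g=atz(ray(ct,a[0],a[1]),0)
        print("  top",np.round(a,2),"z0",g.round(4))
        for b in out["scene"]:
            X,e=tri([ray(ct,*a[:2]),ray(cs,*b[:2])])
            if e<.01: print("     scene",np.round(b,2),X.round(4),round(e,4))
E
```

```text
shaker
  top [266.11 248.6    0.85] z0 [0.4645 0.0817 0.    ]
     scene [373.57 199.92   0.88] [ 0.4641  0.0832 -0.0009] 0.0015
pan
  top [193.6  249.2    0.89] z0 [0.4586 0.2796 0.    ]
     scene [444.48 213.6    0.85] [ 0.457   0.288  -0.0071] 0.0063
  top [266.18 245.92   0.64] z0 [0.4718 0.0818 0.    ]
fine_sieve
  top [332.61 173.4    0.72] z0 [ 0.6762 -0.0967  0.    ]
     scene [297.09 230.12   0.54] [ 6.73e-01 -8.85e-02 -2.00e-04] 0.0088
coarse_sieve
  top [439.23 216.52   0.63] z0 [ 0.5628 -0.3935  0.    ]
     scene [213.31 214.4    0.74] [ 0.5699 -0.4347 -0.1133] 0.0047
     scene [221.5  186.8    0.73] [ 0.5621 -0.3905  0.0062] 0.0011
  top [404.93 201.52   0.59] z0 [ 0.6023 -0.2985  0.    ]
     scene [241.73 198.08   0.81] [ 0.6008 -0.2945  0.0109] 0.0015
  top [415.68 167.2    0.57] z0 [ 0.699  -0.3283  0.    ]
     scene [213.31 214.4    0.74] [ 0.6985 -0.3278  0.011 ] 0.0026
     scene [221.5  186.8    0.73] [ 0.6809 -0.2987  0.1035] 0.0022
  top [251.78 176.08   0.34] z0 [0.6636 0.1277 0.    ]
lid
  top [248.38 174.8    0.69] z0 [0.6669 0.1372 0.    ]
     scene [368.7  250.6    0.76] [ 0.6704  0.132  -0.011 ] 0.0071
  top [287.49 172.32   0.58] z0 [0.6764 0.0288 0.    ]
  top [259.78 141.8    0.55] z0 [0.7607 0.1086 0.    ]
     scene [350.78 272.88   0.88] [ 0.7639  0.107  -0.0107] 0.0031
  top [190.08 193.2    0.46] z0 [0.612  0.2964 0.    ]
jar
  top [405.82 252.     0.72] z0 [ 0.4635 -0.3013  0.    ]
     scene [262.08 177.8    0.53] [ 0.4624 -0.2991 -0.0014] 0.0027
  top [401.28 203.4    0.5 ] z0 [ 0.5968 -0.2884  0.    ]
crucible
  top [191.3  196.08   0.67] z0 [0.6041 0.2927 0.    ]
```

```bash
python3 -m handwheel '[[[0.085,0,0,-0.005,6.385],[0.085,0,0,-0.005,6.385],[0.085,0,0,-0.005,6.385],[0.085,0,0,-0.005,6.385],[0.085,0.038,-0.039,0,0],[0.085,0.038,-0.039,0,0],[0.085,0.038,-0.039,0,0],[0.085,0.038,-0.039,0,0],[0.085,0.038,-0.039,0,0],[0.085,0.038,-0.039,0,0],[0.085,0.038,-0.039,0,0],[0.085,0.038,-0.039,0,0]]]'
cat >> h.py <<'E'
def look(names,fn=None):
    s=get_state();im=viewer.read_camera("wrist");c=cam("wrist",s)
    if fn: cv2.imwrite(fn,im)
    print("tcp",s["eef_pos"].round(4),"q6",s["qpos"][5].round(2),R.from_quat(s["tcp_rot"]).as_matrix()[:,0].round(3))
    for n in names:
        for d in viewer.pinpoint("wrist",n)[:4]:
            u,v=d["xy"][0]*640,d["xy"][1]*400
            print(n,"pin",round(u,1),round(v,1),round(d["confidence"],2),"z0",atz(ray(c,u,v),0).round(4)[:2])
    return s,im,c
E
python3 - <<'E'
from h import *
look(["coarse_sieve"],"pics/w1.png")
E
```

```text
time: 1.95
eef_pos: [0.5249, -0.3686, 0.2516]
tcp_rot: [1.0, -0.0, 0.0, 0.0]
contact_force: [0.5, -1.0, -0.3]
opening: 0.997
finger_force: 0.0
tcp [ 0.5249 -0.3686  0.2516] q6 0.8 [ 1. -0.  0.]
coarse_sieve pin 257.9 103.0 0.79 z0 [ 0.5977 -0.2916]
coarse_sieve pin 343.8 141.4 0.74 z0 [ 0.5543 -0.3903]
```

View pics/w1.png

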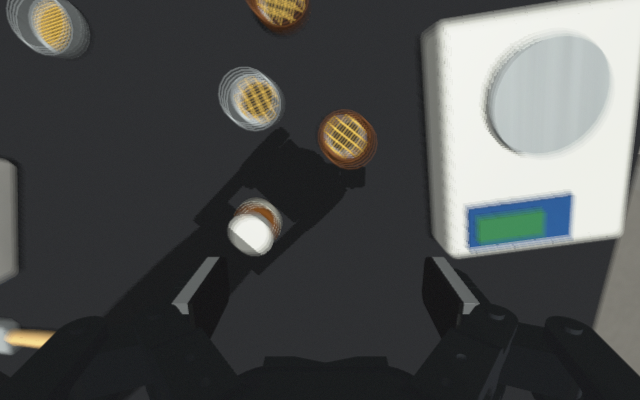

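Picture w1 (slightly motion-blurred): the steel coarse sieve is at (250,98), brown ones at (348,138) and (280,8), jar at (254,230), fine sieve at (50,25). I'll settle the arm and measure by fitting silhouettes.

```bash
python3 -m handwheel '[[[0.085,0,0,0,0],[0.085,0.01,-0.01,0,0],[0.085,0.015,-0.02,0,0],[0.085,0,0,0,0],[0.085,0,0,0,0],[0.085,0,0,0,0]]]'
cat >> h.py <<'E'
from scipy.optimize import least_squares
import pickle,os
PROF={"pan":[(0,20.5),(7,28),(41,28)],"fine_sieve":[(0,20.5),(7,28),(33,28)],"coarse_sieve":[(0,20.5),(7,28),(47,28)],
 "lid":[(0,20.5),(7,28),(12,28),(40,10)],"jar":[(0,24),(62,24)]}
A=np.linspace(0,2*np.pi,60)
def hull(c,n,X):
    P=[proj(c,[X[0]+r/1e3*np.cos(a),X[1]+r/1e3*np.sin(a),X[2]+z/1e3]) for z,r in PROF[n] for a in A]
    return cv2.convexHull(np.array(P,np.float32))[:,0]
def feat(h):
    m=cv2.moments(h.astype(np.float32)); return np.array([m["m10"]/m["m00"],m["m01"]/m["m00"],np.sqrt(m["m00"])])
def meas(cname,n,guess,st=None):
    "outline nearest the guess -> feature of its convex hull"
    c=cam(cname,st); g=feat(hull(c,n,guess)); best=None
    for d in viewer.outline_of(cname,n):
        m=np.array(d["mask"]).astype(np.uint8)
        k,_=cv2.findContours(m,0,2)
        if not k: continue
        k=cv2.convexHull(max(k,key=cv2.contourArea))[:,0]
        if len(k)<4: continue
        edge=k.min()<=1 or k[:,0].max()>=638 or k[:,1].max()>=398
        f=feat(k);f[2]+=0.9; e=np.linalg.norm(f[:2]-g[:2])
        if best is None or e<best[0]: best=(e,f,d["confidence"],edge)
    if best is None or best[0]>60 or best[3]: return None
    return (c,n,best[1])
def fit(ms,g):
    f=lambda X:np.concatenate([(feat(hull(c,n,X))-m)*[1,1,.7] for c,n,m in ms])
    r=least_squares(f,g,x_scale=.01,loss="soft_l1"); 
    return r.x,f(r.x)
DB="db.pkl"
def add(n,ms):
    db=pickle.load(open(DB,"rb")) if os.path.exists(DB) else {}
    db.setdefault(n,[]).extend(m for m in ms if m); pickle.dump(db,open(DB,"wb")); return db[n]
E0={"pan":(.457,.288,0),"fine_sieve":(.673,-.09,0),"coarse_sieve":(.600,-.294,0),"lid":(.668,.133,0),"jar":(.4625,-.30,0)}
E
sed -i 's/^E0=/E0=G=/' h.py
python3 - <<'E'
from h import *
s=get_state();viewer.read_camera("wrist");viewer.read_camera("top");viewer.read_camera("scene")
print(s["eef_pos"])
for n in G:
    ms=[meas("top",n,G[n]),meas("scene",n,G[n])]
    if n in("coarse_sieve","jar"): ms.append(meas("wrist",n,G[n],s))
    ms=add(n,ms)
    if ms:
        X,r=fit(ms,G[n]); print(n,len(ms),X.round(4),r.round(1))
E
```

```text
time: 2.55
eef_pos: [0.5481, -0.3412, 0.2513]
tcp_rot: [1.0, -0.001, -0.0, 0.0]
contact_force: [0.0, -0.3, -0.1]
opening: 0.993
finger_force: 0.0
[ 0.54813308 -0.3411645   0.25128077]
pan 2 [ 0.4572  0.2847 -0.0035] [-0.5  0.1  0.1 -0.7  0.1 -0.7]
fine_sieve 2 [ 0.6713 -0.0937 -0.0017] [-0.6  0.2 -0.2 -0.6  0.   0.4]
coarse_sieve 3 [ 0.598  -0.2964 -0.0013] [-1.  -0.3  0.1  0.  -0.2 -0.1  0.3  0.1  0.5]
lid 2 [ 0.6692  0.1231 -0.004 ] [-0.3  0.  -0.1 -0.3  0.   0.4]
jar 3 [ 0.4575 -0.2911 -0.0031] [-0.3 -0.1  1.  -0.   0.1  1.2  0.1 -0.   0.8]
```

```bash
python3 -m handwheel '[[[0.085,-0.004,-0.02,0,0],[0.085,-0.004,-0.039,0,0],[0.085,-0.004,-0.039,0,0],[0.085,-0.004,-0.039,0,0],[0.085,-0.004,-0.039,0,0],[0.085,-0.004,-0.039,0,0],[0.085,-0.004,-0.039,0,0],[0.085,-0.004,-0.039,0,0],[0.085,-0.004,-0.039,0,0],[0.085,-0.004,-0.039,0,0],[0.085,-0.004,-0.039,0,0],[0.085,-0.004,-0.039,0,0]]]'
python3 -m handwheel '[[[0.085,0,-0.035,0,0],[0.085,0,-0.02,0,0],[0.085,0,-0.01,0,0],[0.085,0,0,0,0],[0.085,0,0,0,0],[0.085,0,0,0,0]]]'
cat > v.py <<'E'
from h import *
import sys
def view(names,fn=None,only=False):
    s=get_state();im=viewer.read_camera("wrist")
    if fn: cv2.imwrite(fn,im)
    for n in names:
        m=meas("wrist",n,G[n],s)
        if m is None: print(n,"none");continue
        ms=add(n,[m]); X,r=fit(ms,G[n]); print(n,len(ms),X.round(4),r.round(1))
    return s,im
E
python3 - <<'E'
from v import *
s,im=view(["pan","lid","fine_sieve"],"pics/w2.png"); print(s["eef_pos"])
for d in viewer.pinpoint("wrist","shaker"): print(d, atz(ray(cam("wrist",s),d["xy"][0]*640,d["xy"][1]*400),0))
E
```

```text
time: 4.3
eef_pos: [0.5001, 0.1106, 0.2517]
tcp_rot: [1.0, -0.0, 0.0, -0.0]
contact_force: [1.0, -0.2, 0.4]
opening: 0.996
finger_force: 0.0
time: 4.8
eef_pos: [0.5009, 0.1726, 0.2513]
tcp_rot: [1.0, -0.001, -0.0, 0.0]
contact_force: [-0.3, 0.5, -0.3]
opening: 0.993
finger_force: 0.0
pan 3 [ 0.456   0.2857 -0.004 ] [-0.9  0.6  0.1 -0.4  0.1 -0.7  0.1 -0.1 -0. ]
lid none
fine_sieve none
[0.50085005 0.17259407 0.25127185]
{'xy': [0.6312, 0.4602], 'confidence': 0.56} [0.47841044 0.07662238 0.        ]
```

View pics/w2.png

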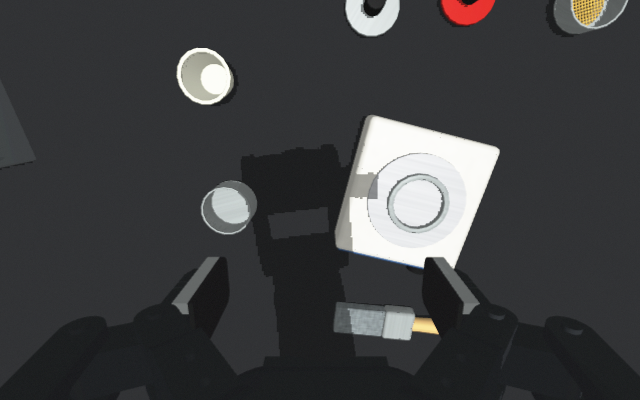

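Picture w2 shows the pan at (229,207), crucible (206,76), shaker ring centred at about (418,203), lid (372,8), and the knife at (375,318). Now I'll locate the ring precisely.

```bash
cat > ring.py <<'E'
from h import *
def circ(c,X,r): return np.array([proj(c,[X[0]+r*np.cos(a),X[1]+r*np.sin(a),X[2]]) for a in A],np.float32)
def score(views,X):
    # rim band (r 26..32 mm at rim height) darker than disc outside and floor inside
    t=0
    for c,g in views:
        s=lambda r,dz=0:cv2.remap(g,circ(c,np.add(X,[0,0,dz]),r)[:,None],None,cv2.INTER_LINEAR).ravel()
        t+=np.mean(s(.0335)-s(.0305))+np.mean(s(.0245)-s(.0275))
    return t
E
python3 - <<'E'
from ring import *
from scipy.optimize import minimize
s=get_state();im=viewer.read_camera("wrist")
g=cv2.cvtColor(im,cv2.COLOR_BGR2GRAY).astype(np.float32)
cw=cam("wrist",s)
it=viewer.read_camera("top");gt=cv2.cvtColor(it,cv2.COLOR_BGR2GRAY).astype(np.float32)
X0=atz(ray(cw,418,203),.069);print(X0)
for V in([(cw,g)],[(cam("top"),gt)]):
    best=max(((score(V,[X0[0]+dx,X0[1]+dy,.069]),dx,dy) for dx in np.arange(-.008,.0081,.0005) for dy in np.arange(-.008,.0081,.0005)))
    print(best[0],X0[0]+best[1],X0[1]+best[2]); X=[X0[0]+best[1],X0[1]+best[2],.069]
    if V[0][0] is cw:
        o=im.copy()
        for r,k in((.026,(0,0,255)),(.032,(0,255,0))): cv2.polylines(o,[(circ(cw,X,r)*16).astype(int)],True,k,1,shift=4)
        a=cv2.resize(o[150:260,340:500],None,fx=4,fy=4)
        cv2.imwrite("pics/ring.png",a)
# shaker outline heights from scene: housing triangulation
for cn in("top","wrist"):
    c=cam(cn,s)
    for d in viewer.outline_of(cn,"shaker")[:1]:
        k=cv2.minAreaRect(cv2.findContours(np.array(d["mask"]).astype(np.uint8),0,2)[0][0]);print(cn,k)
E
```

```text
[0.47492918 0.07798534 0.069     ]
93.743835 0.47642917719768907 0.0809853371629066
37.277863 0.47392917719768907 0.07498533716290659
top ((266.896240234375, 248.1132049560547), (53.70797348022461, 60.98808288574219), 15.94539737701416)
wrist ((415.3538513183594, 198.36923217773438), (138.9259796142578, 143.662109375), 15.255118370056152)
```

View pics/ring.png

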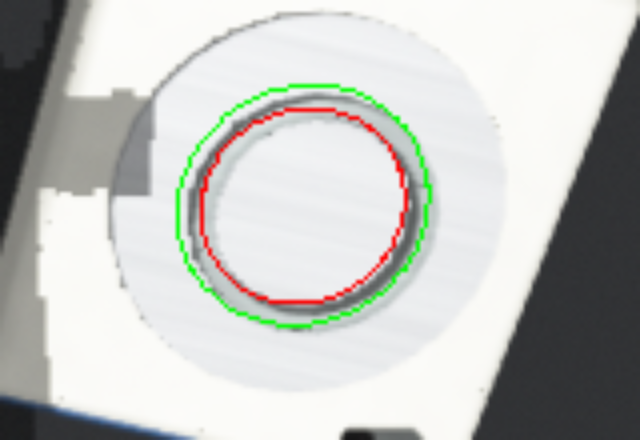

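The crop shows the fitted circles sitting about 2 px up-left of the actual ring. The ring's outer edge spans crop 187–437 × 92–330 and the disc 108–505 × 10–392. I'll recompute from those and move directly above the ring for a symmetrical check.

```bash
python3 - <<'E'
from ring import *
s=get_state();c=cam("wrist",s)
from scipy.optimize import least_squares
def bb(P): return np.array([P[:,0].min(),P[:,0].max(),P[:,1].min(),P[:,1].max()])
cv=lambda b:np.array([(b[0]+.5)/4-.5+340,(b[1]+.5)/4-.5+340,(b[2]+.5)/4-.5+150,(b[3]+.5)/4-.5+150])
for b,r,z in(((187,437,92,330),.032,.069),((108,505,10,392),.052,.058)):
    q=least_squares(lambda X:bb(circ(c,X,r))-cv(b),[.475,.08,z],x_scale=.01);print(q.x,q.fun)
    q=least_squares(lambda X:bb(circ(c,[*X,z],r))-cv(b),[.475,.08],x_scale=.01);print(q.x,q.fun)
    print(proj(cam("top"),[*q.x,z]))
E
python3 -m handwheel '[[[0.085,0,0.03,0,0],[0.085,0,0.034,0,0],[0.085,0,0.03,0,0],[0.085,0,0,0,0],[0.085,0,0,0,0],[0.085,0,0,0,0]]]'
python3 - <<'E'
from v import *
s,im=view(["pan"]);print(s["eef_pos"])
view(["lid","fine_sieve"])
im=viewer.read_camera("wrist");c=cam("wrist",s);u,v=proj(c,[.474,.078,.069]).round().astype(int);print(u,v)
cv2.imwrite("pics/ring2.png",cv2.resize(im[v-75:v+75,u-80:u+80],None,fx=4,fy=4))
E
```

```text
[0.47488662 0.07941504 0.06958202] [-0.32449341 -0.03515625 -0.2194519   0.21777344]
[0.47500003 0.08      ] [-0.98880005 -0.79937744 -0.44647217 -0.0881958 ]
[264.21473432 245.63483422]
[0.47317112 0.07794968 0.05893579] [ 0.01507568 -0.29260254  0.39056396 -0.47886658]
[0.47285893 0.07781549] [ 0.02682495 -0.56021118  0.56925964 -0.57015991]
[265.47384211 246.33496142]
time: 5.75
eef_pos: [0.5007, 0.0799, 0.2514]
tcp_rot: [1.0, -0.0, 0.0, -0.0]
contact_force: [0.2, 0.2, -0.7]
opening: 0.997
finger_force: 0.0
pan 4 [ 0.4569  0.2857 -0.0032] [-1.   0.2  0.1 -0.3  0.1 -0.7 -0.2 -0.6  0.1  0.3  0.3  0.3]
[0.50069163 0.07991442 0.25140457]
lid none
fine_sieve none
327 204
```

View pics/ring2.png

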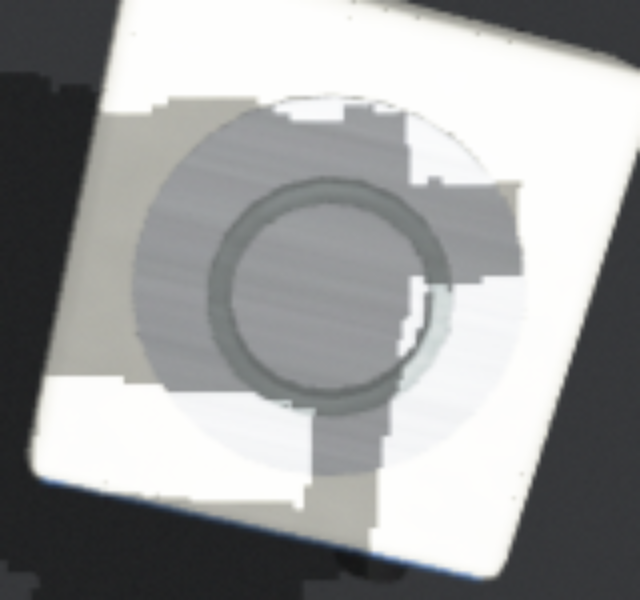

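Ring2 shows the ring (partly in gripper shadow) at crop 207–453 × 176–416 and the disc at 132–525 × 95–477. I'll also fix the fit's finite-difference step, since float32 made it noisy.

```bash
python3 - <<'E'
t=open("h.py").read()
t=t.replace('r=least_squares(f,g,x_scale=.01,loss="soft_l1"); \n    return r.x,f(r.x)','''o=np.array(g)-.01
    r=least_squares(lambda p:f(o+p/1e3),[10.]*len(o),diff_step=.05,loss="soft_l1"); X=o+r.x/1e3
    return X,f(X)''')
t=t.replace("dtype","dtype");open("h.py","w").write(t)
t=open("ring.py").read().replace(",np.float32)",")");open("ring.py","w").write(t)
E
python3 - <<'E'
from ring import *
s=get_state();c=cam("wrist",s)
def bb(P): return np.array([P[:,0].min(),P[:,0].max(),P[:,1].min(),P[:,1].max()])
cv=lambda b:np.array([(b[0]+.5)/4-.5+247,(b[1]+.5)/4-.5+247,(b[2]+.5)/4-.5+129,(b[3]+.5)/4-.5+129])
for b,r,z in(((207,453,176,416),.032,.069),((132,525,95,477),.052,.059)):
    q=least_squares(lambda X:bb(circ(c,X,r))-cv(b),[.475,.08,z],x_scale=.01);print(q.x,q.fun)
    q=least_squares(lambda X:bb(circ(c,[*X,z],r))-cv(b),[.475,.08],x_scale=.01);print(q.x,q.fun)
s2=dict(s);s2["eef_pos"]=np.array([.50085,.17259,.25127]);c2=cam("wrist",s2)
cv=lambda b:np.array([(b[0]+.5)/4-.5+340,(b[1]+.5)/4-.5+340,(b[2]+.5)/4-.5+150,(b[3]+.5)/4-.5+150])
q=least_squares(lambda X:bb(circ(c2,[*X,.069],.032))-cv((187,437,92,330)),[.475,.08],x_scale=.01);print("old",q.x,q.fun)
db=pickle.load(open(DB,"rb"))
for n in db: X,r=fit(db[n],G[n]);print(n,X.round(4),r.round(1))
E
```

```text
[0.47382819 0.0767185  0.06713116] [-0.26301858  0.2622172   0.26690527 -0.28144197]
[0.47436544 0.07673969] [-0.44119105  0.43973883  0.11088706 -0.0975025 ]
[0.47309141 0.077058   0.06000573] [-0.30224328  0.30213421  0.30260498 -0.32927554]
[0.47282643 0.07704807] [-0.15456467  0.15463989  0.42477371 -0.4879008 ]
old [0.47498842 0.07822739] [-0.09614437  0.09577295 -0.15931393  0.18291723]
pan [ 0.457   0.2855 -0.0026] [-0.9  0.2  0.1 -0.4 -0.1 -0.7 -0.1 -0.6  0.1  0.3  0.4  0.3]
fine_sieve [ 0.6712 -0.0938 -0.0016] [-0.6  0.2 -0.2 -0.6 -0.   0.4]
coarse_sieve [ 0.598  -0.2964 -0.0013] [-1.  -0.3  0.1  0.  -0.2 -0.1  0.3  0.1  0.5]
lid [ 0.6691  0.1231 -0.0041] [-0.3  0.1 -0.2 -0.3  0.   0.4]
jar [ 0.4573 -0.2911 -0.0035] [-0.3 -0.   1.   0.   0.1  1.2  0.2  0.   0.8]
```

```bash
python3 -m handwheel '[[[0.085,-0.0073,-0.0343,0,0],[0.085,-0.0073,-0.0343,0,0],[0.085,-0.0073,-0.0343,0,0],[0.085,-0.0073,-0.0343,0,0],[0.085,-0.0073,-0.0343,0,0],[0.085,-0.0073,-0.0343,0,0],[0.085,0,0,0.035,0],[0.085,0,0,0.035,0],[0.085,0,0,0.03,0],[0.085,0,0,0.02,0],[0.085,0,0,0,0],[0.085,0,0,0,0]]]'
python3 - <<'E'
from v import *
s,im=view(["pan"]);print(s["eef_pos"])
E
```

```text
time: 7.05
eef_pos: [0.456, 0.2857, 0.1304]
tcp_rot: [1.0, 0.0, -0.001, 0.0]
contact_force: [0.8, 0.1, 1.2]
opening: 1.002
finger_force: 0.0
pan 5 [ 0.4576  0.2845 -0.001 ] [-0.7  0.   0.1 -0.7 -0.5 -0.7  0.3 -0.6  0.2  0.3  0.3  0.5 -0.4  0.
  0.1]
[0.45601265 0.28565362 0.13041346]
```

```bash
python3 -m handwheel '[[[0.085,0.0015,0.0008,0.03,0],[0.085,0,0,0.035,0],[0.085,0,0,0.03,0],[0.085,0,0,0.02,0],[0.085,0,0,0.0094,0],[0.085,0,0,0,0],[0.05,0,0,0,0],[0.05,0,0,0,0],[0.05,0,0,0,0],[0.05,0,0,0,0],[0.05,0,0,0,0],[0.05,0,0,0,0]]]' 40
```

```text
time: 8.15
eef_pos: [0.4606, 0.2856, 0.0099]
tcp_rot: [1.0, 0.0, 0.002, -0.001]
contact_force: [-0.0, -0.2, 6.0]
opening: 0.652
finger_force: 42.5
```

```bash
python3 -m handwheel '[[[0.05,0,0,0,0],[0.05,0,0,0,0],[0.05,0,0,-0.01,0],[0.05,0,0,-0.02,0],[0.05,0,0,-0.03,0],[0.05,0,0,-0.03,0],[0.05,0,0,-0.02,0],[0.05,0,0,0,0],[0.05,0,0,0,0],[0.05,0,0,0,0]]]' 40
python3 - <<'E'
from v import *
s=get_state();im=viewer.read_camera("wrist");im2=viewer.read_camera("scene");cv2.imwrite("pics/g1.png",np.hstack([im[60:400,120:520],im2[100:300,340:540].repeat(2,0).repeat(2,1)[:340]]))
print(s["eef_pos"],s["tcp_rot"])
E
```

```text
time: 8.98
eef_pos: [0.4573, 0.2844, 0.1159]
tcp_rot: [1.0, 0.0, -0.001, 0.0]
contact_force: [-0.8, 0.6, -1.9]
opening: 0.65
finger_force: 42.8
[0.45732696 0.28438137 0.11589598] [ 9.99999542e-01  1.73855000e-05 -9.03035161e-04  3.15735041e-04]
```

View pics/g1.png

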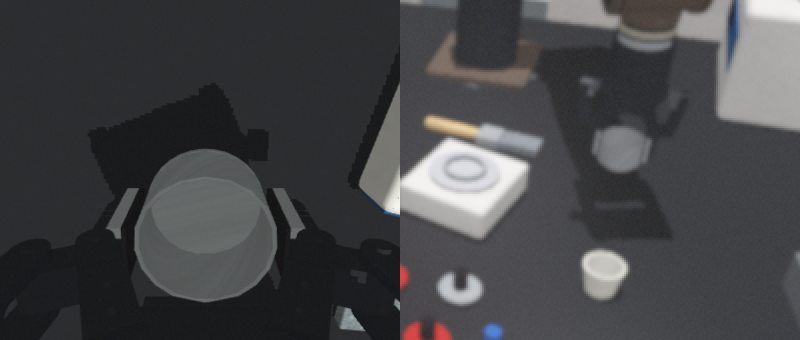

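The pan is held between the pads (rim centred at about (205,240) in the left half). I'll measure where it sits in the hand.

```bash
cat > held.py <<'E'
from v import *
def held(n,dz=-.006,fn=None,cams=("wrist","scene","top")):
    s=get_state(); g=s["eef_pos"]+[0,0,dz]; 
    for c in cams: 
        im=viewer.read_camera(c)
        if fn and c=="wrist": cv2.imwrite(fn,im)
    ms=[]
    for c in cams:
        m=meas(c,n,g,s)
        if m:
            ms.append(m); print(c,(m[2]-feat(hull(m[0],n,g))).round(1))
    for S in (ms,[m for m in ms if m[0] is not None][:1]):
        X,r=fit(S,g); print(n,"off",(X-s["eef_pos"]).round(4),"abs",X.round(4),r.round(1))
    print("tcp",s["eef_pos"].round(4))
if __name__=="__main__": held(sys.argv[1],float(sys.argv[2]))
E
python3 held.py pan -.006
```

```text
wrist [ 0.4 -0.8 -5.6]
scene [ 0.2  1.4 -0.5]
top [  4.6  -8.4 -16.1]
pan off [-0.0027 -0.0002 -0.011 ] abs [0.4541 0.284  0.1038] [ 0.1 -0.2  0.1 -0.5 -0.4  0.3 -3.9  9.4 11.2]
pan off [-0.0028 -0.0002 -0.0111] abs [0.454  0.284  0.1037] [-0. -0. -0.]
tcp [0.4568 0.2842 0.1148]
```

```bash
python3 -m handwheel '[[[0.05,0,0,-0.02,0],[0.05,0.0033,0.0345,0,0],[0.05,0.0033,0.0345,0,0],[0.05,0.0033,0.0345,0,0],[0.05,0.0033,0.0345,0,0],[0.05,0.0033,0.0345,0,0],[0.05,0.0033,0.0345,0,0],[0.05,0,0,0.02,0],[0.05,0,0,0.015,0],[0.05,0,0,0,0],[0.05,0,0,0,0]]]' 40
python3 held.py pan -.010
```

```text
time: 10.3
eef_pos: [0.4773, 0.0777, 0.1011]
tcp_rot: [1.0, -0.0, -0.001, -0.0]
contact_force: [0.8, -0.3, -1.7]
opening: 0.647
finger_force: 43.2
wrist [ 0.5  4.4 -1.2]
scene [ 0.1  0.1 -0.1]
pan off [-0.0027 -0.0002 -0.0109] abs [0.4746 0.0775 0.0902] [ 0.  -0.  -0.1  0.1 -0.3  0.1]
pan off [-0.0027 -0.0002 -0.0108] abs [0.4747 0.0775 0.0903] [-0.  0.  0.]
tcp [0.4773 0.0777 0.1011]
```

```bash
python3 -m handwheel '[[[0.05,-0.0006,0.0003,0.01,0],[0.05,0,0,0.008,0],[0.05,0,0,0.005,0],[0.05,0,0,0.003,0],[0.05,0,0,0.002,0],[0.05,0,0,0.001,0],[0.05,0,0,0,0],[0.05,0,0,0,0]]]' 40
python3 held.py pan -.011
```

```text
time: 11.27
eef_pos: [0.4778, 0.0774, 0.0731]
tcp_rot: [1.0, -0.0, 0.0, -0.0]
contact_force: [-0.5, -0.2, -1.1]
opening: 0.648
finger_force: 43.2
wrist [ 0.4  5.9 -0.4]
scene [ 0.5 -0.5 -0.7]
pan off [-0.0029 -0.0002 -0.0111] abs [0.4748 0.0773 0.062 ] [-0.   0.  -0.  -0.3 -0.1  0.5]
pan off [-0.0029 -0.0002 -0.011 ] abs [0.4749 0.0772 0.0621] [0. 0. 0.]
tcp [0.4778 0.0774 0.0731]
```

```bash
python3 -m handwheel '[[[0.05,0,0,0.0015,0],[0.05,0,0,0,0],[0.05,0,0,0,0]]]' 40; python3 -m handwheel '[[[0.062,0,0,0,0],[0.07,0,0,0,0],[0.08,0,0,0,0],[0.08,0,0,0,0],[0.08,0,0,-0.01,0],[0.08,0,0,-0.03,0],[0.08,0,0,-0.04,0],[0.08,0,0,-0.03,0],[0.08,0,0,0,0],[0.08,0,0,0,0]]]'
python3 - <<'E'
from v import *
G["pan"]=(.474,.077,.062)
s=get_state();im=viewer.read_camera("wrist");viewer.read_camera("scene");viewer.read_camera("top");cv2.imwrite("pics/p1.png",im[50:350,150:500])
ms=[]
for c in("wrist","scene","top"):
    m=meas(c,"pan",G["pan"],s)
    if m: X,r=fit([m],G["pan"]);print(c,X.round(4),r.round(2));ms.append(m)
print(fit(ms,G["pan"]),s["eef_pos"])
E
```

```text
time: 11.82
eef_pos: [0.4779, 0.0774, 0.0719]
tcp_rot: [1.0, 0.0, 0.0, 0.0]
contact_force: [-1.4, -0.7, 2.3]
opening: 0.653
finger_force: 43.4
time: 12.65
eef_pos: [0.4793, 0.0774, 0.1847]
tcp_rot: [1.0, 0.0, 0.003, 0.0]
contact_force: [-0.8, 0.5, -1.0]
opening: 0.941
finger_force: 0.0
wrist [0.4751 0.0773 0.0601] [-0.  0.  0.]
scene [0.4448 0.0722 0.0394] [-0.  0. -0.]
(array([0.47481279, 0.07736482, 0.05935869]), array([-0.10149395,  0.01140284, -0.15223424, -0.41895975, -0.10856776,
        0.40435861])) [0.4792834  0.07742119 0.18474503]
```

View pics/p1.png

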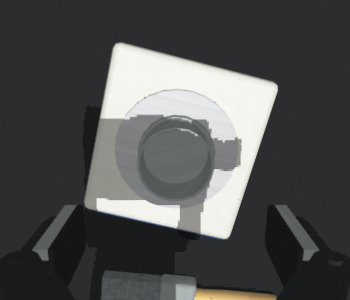

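The picture shows the pan sitting centred in the ring at (177,155) in the crop; the fit puts its origin near z 0.060–0.062, at (0.475, 0.077). Next is the fine sieve.

```bash
python3 -m handwheel '[[[0.085,0.0275,0.0245,0,0],[0.085,0.0275,0.0245,0,0],[0.085,0.0275,0.0245,0,0],[0.085,0.0275,0.0245,0,0],[0.085,0.0275,0.0245,0,0],[0.085,0.0275,0.0245,0,0],[0.085,0.0275,0.0245,0,0],[0.085,0,0,0.025,0],[0.085,0,0,0.025,0],[0.085,0,0,0,0],[0.085,0,0,0,0]]]'
python3 - <<'E'
from v import *
s,im=view(["fine_sieve"]);print(s["eef_pos"])
m=meas("wrist","fine_sieve",G["fine_sieve"],s);print(fit([m],G["fine_sieve"]))
E
```

```text
time: 13.87
eef_pos: [0.6681, -0.0935, 0.128]
tcp_rot: [1.0, -0.0, -0.003, -0.001]
contact_force: [-0.0, 0.2, 0.6]
opening: 0.993
finger_force: 0.0
fine_sieve 3 [ 6.712e-01 -9.200e-02 -6.000e-04] [-1.2  0.1 -0.1 -0.1 -0.2  0.4  0.2 -0.1 -0. ]
[ 0.66810721 -0.09353643  0.12796065]
(array([ 6.71149625e-01, -9.18124988e-02, -6.01242886e-04]), array([-7.19758077e-07, -4.70182215e-07, -4.02362008e-07]))
```

```bash
python3 -m handwheel '[[[0.085,0.0031,-0.0015,0.03,0],[0.085,0,0,0.03,0],[0.085,0,0,0.025,0],[0.085,0,0,0.02,0],[0.085,0,0,0.01,0],[0.085,0,0,0.003,0],[0.085,0,0,0,0],[0.085,0,0,0,0]]]'
python3 -m handwheel '[[[0.05,0,0,0,0],[0.05,0,0,0,0],[0.05,0,0,0,0],[0.05,0,0,0,0],[0.05,0,0,0,0],[0.05,0,0,0,0]]]' 40
```

```text
time: 14.68
eef_pos: [0.6747, -0.0929, 0.0157]
tcp_rot: [1.0, 0.0, 0.002, 0.001]
contact_force: [-0.3, 0.4, 0.7]
opening: 0.995
finger_force: 0.0
time: 15.18
eef_pos: [0.6745, -0.0929, 0.0154]
tcp_rot: [1.0, -0.0, 0.001, 0.0]
contact_force: [0.5, -0.1, 6.0]
opening: 0.624
finger_force: 44.6
```

```bash
python3 -m handwheel '[[[0.085,0,0,0,0],[0.085,0,0,0,0],[0.085,0,0,0,0],[0.085,0,0,0,0],[0.085,-0.002,0,0,0],[0.085,-0.0015,0,0.003,0],[0.085,0,0,0.003,0],[0.085,0,0,0.002,0],[0.085,0,0,0,0],[0.085,0,0,0,0]]]'
python3 - <<'E'
from v import *
s=get_state();im=viewer.read_camera("wrist");cv2.imwrite("pics/f1.png",im[60:400,120:520])
m=meas("wrist","fine_sieve",G["fine_sieve"],s);print(m and fit([m],G["fine_sieve"]))
E
```

```text
time: 16.02
eef_pos: [0.6694, -0.0925, 0.005]
tcp_rot: [1.0, 0.0, -0.0, -0.0]
contact_force: [0.4, 0.3, 0.2]
opening: 0.995
finger_force: 0.0
(array([ 0.67092887, -0.09298669, -0.0014283 ]), array([ 4.55781787e-07, -4.28091141e-07,  5.13319658e-07]))
```

View pics/f1.png

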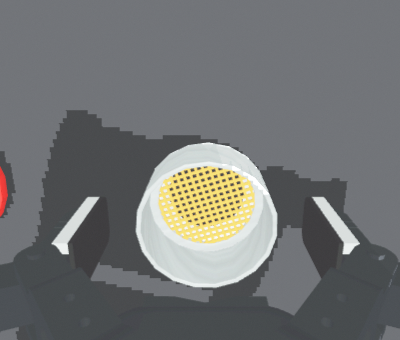

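The fine sieve stands upright and centred between the open pads, its rim at about (207,225). Closing now.

```bash
python3 -m handwheel '[[[0.085,0.0015,0,0,0],[0.05,0,0,0,0],[0.05,0,0,0,0],[0.05,0,0,0,0],[0.05,0,0,0,0],[0.05,0,0,0,0],[0.05,0,0,0,0]]]' 40
python3 -m handwheel '[[[0.05,0,0,-0.01,0],[0.05,0,0,-0.03,0],[0.05,0,0,-0.035,0],[0.05,0,0,-0.035,0],[0.05,0,0,-0.03,0],[0.05,0,0,-0.01,0],[0.05,0,0,0,0],[0.05,0,0,0,0],[0.05,0,0,0,0]]]' 40
python3 held.py fine_sieve -.006
```

```text
time: 16.7
eef_pos: [0.6716, -0.0929, 0.0059]
tcp_rot: [1.0, 0.0, 0.001, 0.0]
contact_force: [0.8, -0.9, 1.9]
opening: 0.629
finger_force: 52.6
time: 17.45
eef_pos: [0.6693, -0.092, 0.1519]
tcp_rot: [1.0, 0.0, -0.003, -0.001]
contact_force: [-0.6, 0.6, -3.5]
opening: 0.628
finger_force: 52.3
scene [-1.1  0.7 -1.2]
fine_sieve off [-0.0449 -0.0258 -0.0416] abs [ 0.6243 -0.1178  0.1103] [-0.  0.  0.]
fine_sieve off [-0.0449 -0.0258 -0.0416] abs [ 0.6243 -0.1178  0.1103] [-0.  0.  0.]
tcp [ 0.6693 -0.092   0.1519]
```

```bash
python3 -m handwheel '[[[0.05,-0.0277,-0.0242,0,0],[0.05,-0.0277,-0.0242,0,0],[0.05,-0.0277,-0.0242,0,0],[0.05,-0.0277,-0.0242,0,0],[0.05,-0.0277,-0.0242,0,0],[0.05,-0.0277,-0.0242,0,0],[0.05,-0.0277,-0.0242,0,0],[0.05,0,0,0.005,0],[0.05,0,0,0.005,0],[0.05,0,0,0,0],[0.05,0,0,0,0],[0.05,0,0,0,0]]]' 40
python3 - <<'E'
from held import *
held("fine_sieve",-.006,"pics/f2.png")
for d in viewer.pinpoint("wrist","fine_sieve"):print(d)
E
```

```text
time: 18.75
eef_pos: [0.4783, 0.0761, 0.1456]
tcp_rot: [1.0, -0.001, 0.0, 0.0]
contact_force: [0.6, -0.3, -1.8]
opening: 0.63
finger_force: 52.3
wrist [ 0.3 -0.8 -1.1]
scene [-0.   0.4 -1.1]
fine_sieve off [-0.0003 -0.0001 -0.0072] abs [0.478  0.076  0.1385] [-0.  -0.  -0.  -0.  -0.1  0.8]
fine_sieve off [-0.0003 -0.0001 -0.0071] abs [0.478  0.076  0.1385] [-0. -0. -0.]
tcp [0.4783 0.0761 0.1456]
{'xy': [0.508, 0.6315], 'confidence': 0.9}
```

View pics/f2.png

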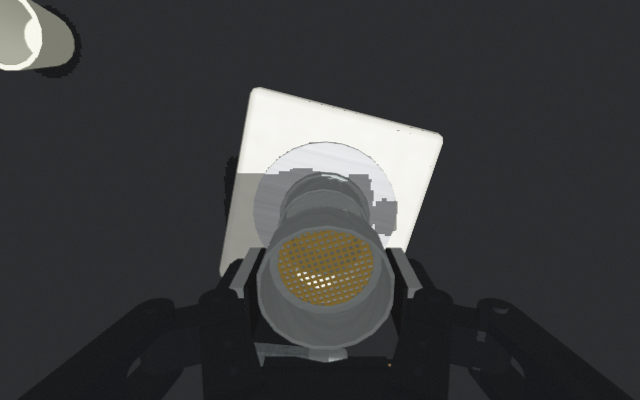

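The fine sieve is held level, rim at (326,285), above the pan seen at (325,205). Lowering it.

```bash
python3 -m handwheel '[[[0.05,-0.003,-0.0012,0.01,0],[0.05,0,0,0.012,0],[0.05,0,0,0.008,0],[0.05,0,0,0.004,0],[0.05,0,0,0.003,0],[0.05,0,0,0.002,0],[0.05,0,0,0.001,0],[0.05,0,0,0,0],[0.05,0,0,0,0]]]' 40
python3 held.py fine_sieve -.007
```

```text
time: 19.85
eef_pos: [0.4746, 0.078, 0.1058]
tcp_rot: [1.0, -0.0, 0.0, 0.0]
contact_force: [-0.1, 0.1, -0.7]
opening: 0.629
finger_force: 52.3
wrist [ 0.3  0.7 -0.9]
scene [-0.  -0.  -0.5]
fine_sieve off [-0.0008 -0.0001 -0.0078] abs [0.4738 0.0779 0.0981] [0.  0.  0.  0.1 0.1 0.3]
fine_sieve off [-0.0008 -0.0001 -0.0078] abs [0.4738 0.0779 0.098 ] [-0.  0.  0.]
tcp [0.4746 0.078  0.1058]
```

```bash
python3 -m handwheel '[[[0.05,0.001,0.0005,0.001,0],[0.05,0,0,0.002,0],[0.05,0,0,0.001,0],[0.05,0,0,0,0],[0.05,0,0,0,0]]]' 40
```

```text
time: 20.57
eef_pos: [0.4755, 0.0775, 0.1018]
tcp_rot: [1.0, 0.0, 0.0, 0.0]
contact_force: [-1.3, -0.3, 2.1]
opening: 0.634
finger_force: 52.7
```

```bash
python3 -m handwheel '[[[0.062,0,0,0,0],[0.07,0,0,0,0],[0.08,0,0,0,0],[0.08,0,0,0,0],[0.08,0,0,-0.01,0],[0.08,0,0,-0.03,0],[0.08,0,0,-0.04,0],[0.08,0,0,-0.03,0],[0.08,0,0,0,0],[0.08,0,0,0,0]]]'
cat > chk.py <<'E'
from v import *
def chk(names,fn=None):
    s=get_state();im=viewer.read_camera("wrist");viewer.read_camera("scene")
    if fn: cv2.imwrite(fn,im)
    for n,z in names:
        g=(.475,.0774,z);ms=[]
        for c in("wrist","scene"):
            m=meas(c,n,g,s)
            if m: ms.append(m); print(n,c,(m[2]-feat(hull(m[0],n,g))).round(1))
        if ms: X,r=fit(ms,g); print(n,X.round(4),r.round(1))
    print(s["eef_pos"].round(4))
chk([(a.split(":")[0],float(a.split(":")[1])) for a in sys.argv[2:]],sys.argv[1])
E
python3 chk.py pics/c2.png fine_sieve:.096
```

```text
time: 21.4
eef_pos: [0.4769, 0.0775, 0.2148]
tcp_rot: [1.0, 0.0, 0.003, 0.0]
contact_force: [-0.7, -0.8, -0.4]
opening: 0.935
finger_force: 0.0
fine_sieve wrist [-0.3 -1.2 -0.9]
fine_sieve scene [-0.   0.7 -0.5]
fine_sieve [0.4751 0.0776 0.0933] [0.  0.  0.1 0.  0.1 0.4]
[0.4769 0.0775 0.2148]
```

Fine sieve is seated at (0.475, 0.0776). Now the coarse sieve.

```bash
python3 -m handwheel '[[[0.085,0.0122,0.0374,0,0],[0.085,0.0122,0.0374,0,0],[0.085,0.0122,0.0374,0,0],[0.085,0.0122,0.0374,0,0],[0.085,0.0122,0.0374,0,0],[0.085,0.0122,0.0374,0,0],[0.085,0.0122,0.0374,0,0],[0.085,0.0122,0.0374,0,0],[0.085,0.0122,0.0374,0,0],[0.085,0.0122,0.0374,0,0],[0.085,0,0,0.03,0],[0.085,0,0,0.03,0]]]'
python3 -m handwheel '[[[0.085,0,0,0.01,0],[0.085,0,0,0,0],[0.085,0,0,0,0],[0.085,0,0,0,0]]]'
python3 - <<'E'
from v import *
s,im=view(["coarse_sieve"],"pics/w3.png");print(s["eef_pos"])
m=meas("wrist","coarse_sieve",G["coarse_sieve"],s);print(m and fit([m],G["coarse_sieve"]))
E
```

```text
time: 22.6
eef_pos: [0.5982, -0.2998, 0.1512]
tcp_rot: [1.0, -0.002, 0.001, 0.001]
contact_force: [0.6, 1.4, 0.1]
opening: 0.994
finger_force: 0.0
time: 22.93
eef_pos: [0.5981, -0.2964, 0.1431]
tcp_rot: [1.0, 0.0, 0.001, 0.001]
contact_force: [0.1, -1.0, 1.1]
opening: 0.996
finger_force: 0.0
coarse_sieve 4 [ 0.5978 -0.2962 -0.001 ] [-1.  -0.2  0.1  0.1 -0.3 -0.1  0.1  0.4  0.5  0.2 -0.3  0.1]
[ 0.5981003  -0.29644807  0.14307912]
(array([ 0.59730807, -0.29604069, -0.00173108]), array([ 6.84641975e-07, -1.01789311e-07, -3.51215178e-08]))
```

View pics/w3.png

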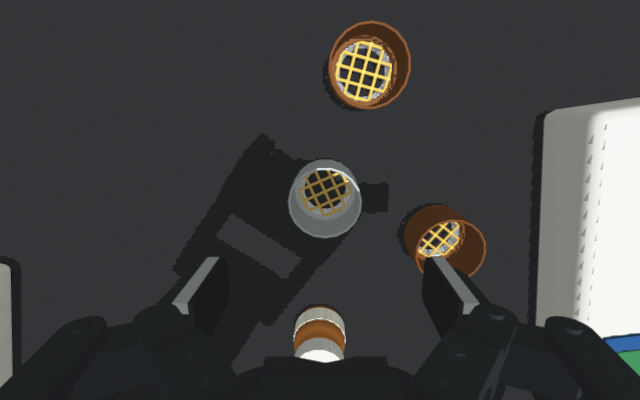

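Picture w3: the steel coarse sieve is at (325,198), brown ones at (370,65) and (448,242), the jar at (320,335). Fingers will clear with a 72 mm opening.

```bash
python3 -m handwheel '[[[0.072,-0.0005,-0.0003,0.02,0],[0.072,0,0,0.03,0],[0.072,0,0,0.03,0],[0.072,0,0,0.02,0],[0.072,0,0,0.015,0],[0.072,0,0,0.01,0],[0.072,0,0,0.004,0],[0.072,0,0,0,0],[0.072,0,0,0,0],[0.072,0,0,0,0]]]'
```

```text
time: 23.92
eef_pos: [0.598, -0.2969, 0.0144]
tcp_rot: [1.0, 0.0, 0.001, 0.001]
contact_force: [0.3, 0.3, -0.4]
opening: 0.845
finger_force: 0.0
```

```bash
python3 -m handwheel '[[[0.05,0,0,0,0],[0.05,0,0,0,0],[0.05,0,0,0,0],[0.05,0,0,0,0],[0.05,0,0,0,0],[0.05,0,0,0,0]]]' 40
python3 -m handwheel '[[[0.05,0,0,-0.01,0],[0.05,0,0,-0.03,0],[0.05,0,0,-0.035,0],[0.05,0,0,-0.035,0],[0.05,0,0,-0.035,0],[0.05,0,0,-0.025,0],[0.05,0,0,-0.01,0],[0.05,0,0,0,0],[0.05,0,0,0,0],[0.05,0,0,0,0]]]' 40
python3 held.py coarse_sieve -.015
```

```text
time: 24.42
eef_pos: [0.5979, -0.2969, 0.0144]
tcp_rot: [1.0, 0.0, 0.001, 0.001]
contact_force: [0.8, 0.5, 6.0]
opening: 0.651
finger_force: 43.0
time: 25.25
eef_pos: [0.5953, -0.2952, 0.1889]
tcp_rot: [1.0, 0.0, -0.002, -0.002]
contact_force: [-0.8, 0.3, -2.0]
opening: 0.65
finger_force: 43.0
wrist [ 0.5 -0.1 -0.7]
scene [-0.8  0.2 -0.6]
top [ -6.7 -30.5  -5. ]
coarse_sieve off [ 0.     -0.0002 -0.0153] abs [ 0.5953 -0.2953  0.1736] [-0.1 -0.3  0.3  0.7 -0.1  0.4  6.7 30.5  3.5]
coarse_sieve off [-0.0003 -0.0002 -0.0157] abs [ 0.5949 -0.2954  0.1732] [-0.  0. -0.]
tcp [ 0.5953 -0.2952  0.1889]
```

```bash
python3 -m handwheel '[[[0.05,-0.012,-0.0373,0,0],[0.05,-0.012,-0.0373,0,0],[0.05,-0.012,-0.0373,0,0],[0.05,-0.012,-0.0373,0,0],[0.05,-0.012,-0.0373,0,0],[0.05,-0.012,-0.0373,0,0],[0.05,-0.012,-0.0373,0,0],[0.05,-0.012,-0.0373,0,0],[0.05,-0.012,-0.0373,0,0],[0.05,-0.012,-0.0373,0,0],[0.05,0,0,0,0],[0.05,0,0,0,0]]]' 40
python3 -m handwheel '[[[0.05,0,0,0.01,0],[0.05,0,0,0.005,0],[0.05,0,0,0,0],[0.05,0,0,0,0]]]' 40
python3 held.py coarse_sieve -.0155
```

```text
time: 26.55
eef_pos: [0.4761, 0.0785, 0.1924]
tcp_rot: [1.0, 0.002, 0.0, 0.0]
contact_force: [0.9, -0.1, -1.1]
opening: 0.649
finger_force: 43.3
time: 26.88
eef_pos: [0.4766, 0.0757, 0.1763]
tcp_rot: [1.0, -0.001, -0.001, -0.0]
contact_force: [-0.4, -0.5, -0.5]
opening: 0.651
finger_force: 43.3
wrist [0.5 0.6 0.5]
coarse_sieve off [-0.     -0.0002 -0.0151] abs [0.4765 0.0755 0.1613] [-0.  0. -0.]
coarse_sieve off [-0.     -0.0002 -0.0151] abs [0.4765 0.0755 0.1613] [-0.  0. -0.]
tcp [0.4766 0.0757 0.1763]
```

Lower from origin 0.161 to 0.122, correcting x −1.5 mm and y +2 mm.

```bash
python3 -m handwheel '[[[0.05,-0.0012,-0.0015,0.008,0],[0.05,0,0,0.01,0],[0.05,0,0,0.007,0],[0.05,0,0,0.004,0],[0.05,0,0,0.003,0],[0.05,0,0,0.002,0],[0.05,0,0,0,0],[0.05,0,0,0,0],[0.05,0,0,0,0]]]' 40
python3 held.py coarse_sieve -.0155
```

```text
time: 27.93
eef_pos: [0.4759, 0.0783, 0.1438]
tcp_rot: [1.0, 0.0, 0.0, 0.0]
contact_force: [-0.5, -0.7, -1.7]
opening: 0.649
finger_force: 43.3
wrist [0.4 0.6 0.4]
scene [0.1 0.5 0.7]
coarse_sieve off [-0.0001 -0.0002 -0.0152] abs [0.4758 0.0782 0.1286] [-0.  -0.  -0.1 -0.1 -0.6 -0.5]
coarse_sieve off [-0.     -0.0002 -0.0151] abs [0.4759 0.0782 0.1288] [-0. -0. -0.]
tcp [0.4759 0.0783 0.1438]
```

```bash
python3 -m handwheel '[[[0.05,-0.0005,0.0006,0.002,0],[0.05,0,0,0.002,0],[0.05,0,0,0.002,0],[0.05,0,0,0.001,0],[0.05,0,0,0.001,0],[0.05,0,0,0,0],[0.05,0,0,0,0]]]' 40
```

```text
time: 28.82
eef_pos: [0.4752, 0.0777, 0.1363]
tcp_rot: [1.0, 0.0, -0.0, 0.0]
contact_force: [-3.1, -0.9, 5.7]
opening: 0.654
finger_force: 43.8
```

```bash
python3 -m handwheel '[[[0.062,0,0,0,0],[0.07,0,0,0,0],[0.08,0,0,0,0],[0.08,0,0,0,0],[0.08,0,0,-0.01,0],[0.08,0,0,-0.03,0],[0.08,0,0,-0.04,0],[0.08,0,0,-0.03,0],[0.08,0,0,0,0],[0.08,0,0,0,0]]]'
python3 chk.py pics/c3.png coarse_sieve:.122
```

```text
time: 29.65
eef_pos: [0.4766, 0.0777, 0.2488]
tcp_rot: [1.0, 0.0, 0.003, 0.0]
contact_force: [-0.4, -0.1, -0.9]
opening: 0.937
finger_force: 0.0
coarse_sieve wrist [-0.4 -0.9 -0.3]
coarse_sieve scene [ 0.4  0.6 -0.3]
coarse_sieve [0.4753 0.0778 0.1206] [-0.1  0.  -0.1 -0.3 -0.1  0.2]
[0.4766 0.0777 0.2488]
```

```bash
python3 -m handwheel '[[[0.08,0.0323,-0.0076,0,0],[0.08,0.0323,-0.0076,0,0],[0.08,0.0323,-0.0076,0,0],[0.06,0.0323,-0.0076,0,0],[0.06,0.0323,-0.0076,0,0],[0.06,0.0323,-0.0076,0,0],[0.06,0,0,0.03,0],[0.06,0,0,0.03,0],[0.06,0,0,0.03,0],[0.06,0,0,0.01,0],[0.06,0,0,0,0],[0.06,0,0,0,0]]]'
python3 - <<'E'
from v import *
s,im=view(["lid"],"pics/w4.png");print(s["eef_pos"])
m=meas("wrist","lid",G["lid"],s);print(m and fit([m],G["lid"]))
g=cam("wrist",s)
for d in viewer.outline_of("wrist","lid"):
    print(d["confidence"],np.array(d["extent"])*[640,400,640,400])
E
```

```text
time: 30.85
eef_pos: [0.6684, 0.1233, 0.1446]
tcp_rot: [1.0, 0.0, -0.001, 0.0]
contact_force: [0.4, -0.3, 0.8]
opening: 0.704
finger_force: 0.0
lid 3 [ 0.6683  0.1241 -0.0038] [-0.6  0.3 -0.1  0.2 -0.2  0.4  0.2 -0.2 -0.1]
[0.66841471 0.12332089 0.14463445]
(array([ 0.66841182,  0.12423726, -0.00278318]), array([ 1.69036355e-07, -3.26474321e-07, -3.95640028e-07]))
0.97 [404.48 147.92  69.12  59.92]
0.71 [307.712  23.8    69.632  75.2  ]
0.62 [293.312 156.4    64.832  61.4  ]
```

View pics/w4.png

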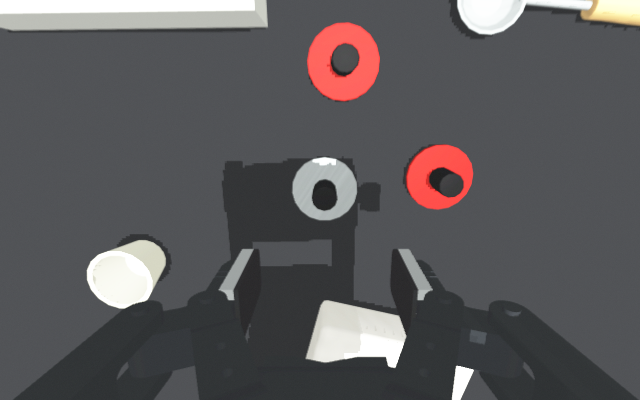

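Picture w4: the steel lid at (324,188) with its black knob at (324,193), red lids at (343,62) and (440,177). Descending onto the knob.

```bash
python3 -m handwheel '[[[0.05,0,-0.0008,0.03,0],[0.05,0,0,0.03,0],[0.05,0,0,0.025,0],[0.05,0,0,0.02,0],[0.05,0,0,0.012,0],[0.05,0,0,0.007,0],[0.05,0,0,0.004,0],[0.05,0,0,0,0],[0.05,0,0,0,0],[0.05,0,0,0,0]]]'
```

```text
time: 31.88
eef_pos: [0.6702, 0.1242, 0.0193]
tcp_rot: [1.0, 0.0, 0.002, -0.0]
contact_force: [-0.4, 0.9, -1.2]
opening: 0.587
finger_force: 0.0
```

```bash
python3 -m handwheel '[[[0.05,-0.0015,0,0.002,0],[0.05,0,0,0,0],[0.015,0,0,0,0],[0.015,0,0,0,0],[0.015,0,0,0,0],[0.015,0,0,0,0],[0.015,0,0,0,0],[0.015,0,0,0,0],[0.015,0,0,0,0]]]' 40
```

```text
time: 32.63
eef_pos: [0.6676, 0.1242, 0.0157]
tcp_rot: [1.0, 0.0, 0.0, -0.0]
contact_force: [-0.1, 0.4, 1.0]
opening: 0.22
finger_force: 39.3
```

```bash
python3 -m handwheel '[[[0.015,0,0,-0.01,0],[0.015,0,0,-0.03,0],[0.015,0,0,-0.035,0],[0.015,0,0,-0.035,0],[0.015,0,0,-0.035,0],[0.015,0,0,-0.03,0],[0.015,0,0,-0.02,0],[0.015,0,0,-0.01,0],[0.015,0,0,0,0],[0.015,0,0,0,0]]]' 40
python3 held.py lid -.0155
```

```text
time: 33.47
eef_pos: [0.6669, 0.1241, 0.2197]
tcp_rot: [1.0, 0.0, -0.001, 0.0]
contact_force: [-0.2, -0.4, -0.8]
opening: 0.219
finger_force: 39.2
wrist [ 0.5 -5.7 -4.4]
scene [-0.2  1.8  0.3]
top [ 21.2 -24.2  -5.9]
lid off [ 0.0004 -0.0004 -0.0212] abs [0.6673 0.1238 0.1985] [  0.2  -0.2   0.8  -0.1   0.4  -0.2 -20.6  24.4   4. ]
lid off [-0.0005 -0.0003 -0.023 ] abs [0.6664 0.1239 0.1967] [ 0. -0.  0.]
tcp [0.6669 0.1241 0.2197]
```

```bash
python3 -m handwheel '[[[0.015,-0.032,0.0077,0,0],[0.015,-0.032,0.0077,0,0],[0.015,-0.032,0.0077,0,0],[0.015,-0.032,0.0077,0,0],[0.015,-0.032,0.0077,0,0],[0.015,-0.032,0.0077,0,0],[0.015,0,0,0,0],[0.015,0,0,0,0],[0.015,0,0,0.005,0],[0.015,0,0,0,0],[0.015,0,0,0,0]]]' 40
python3 - <<'E'
from held import *
held("lid",-.0165,"pics/l1.png",("wrist","scene"))
cv2.imwrite("pics/l1.png",cv2.imread("pics/l1.png")[100:400,150:500])
E
```

```text
time: 34.68
eef_pos: [0.4762, 0.078, 0.2151]
tcp_rot: [1.0, 0.0, -0.0, -0.0]
contact_force: [0.4, 1.4, -1.9]
opening: 0.216
finger_force: 39.3
wrist [ 0.4 -4.9 -4.8]
scene [ 0.5  0.3 -1.3]
lid off [-0.0007 -0.0002 -0.0234] abs [0.4755 0.0778 0.1918] [-0.1  0.1  0.6 -0.6  1.9  0.9]
lid off [-0.0012 -0.0002 -0.0247] abs [0.475  0.0778 0.1904] [-0. -0. -0.]
tcp [0.4762 0.078  0.2151]
```

View pics/l1.png

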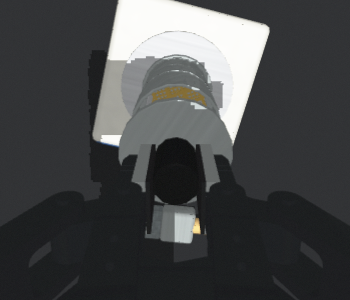

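The lid hangs level from the knob at (176,170), centred over the stack. Lowering gently.

```bash
python3 -m handwheel '[[[0.015,-0.001,0,0.008,0],[0.015,0,0,0.01,0],[0.015,0,0,0.007,0],[0.015,0,0,0.004,0],[0.015,0,0,0.002,0],[0.015,0,0,0,0],[0.015,0,0,0,0],[0.015,0,0,0,0]]]' 40
python3 -m handwheel '[[[0.015,0,0,0.002,0],[0.015,0,0,0.002,0],[0.015,0,0,0.001,0],[0.015,0,0,0,0],[0.015,0,0,0,0]]]' 40
```

```text
time: 35.55
eef_pos: [0.4747, 0.0779, 0.1849]
tcp_rot: [1.0, 0.0, 0.0, 0.0]
contact_force: [-0.1, 0.2, -0.5]
opening: 0.222
finger_force: 39.3
time: 35.97
eef_pos: [0.4743, 0.0779, 0.1793]
tcp_rot: [1.0, 0.0, -0.0, 0.0]
contact_force: [0.0, 0.6, -1.4]
opening: 0.219
finger_force: 39.3
```

```bash
python3 -m handwheel '[[[0.015,0,0,0.001,0],[0.015,0,0,0.001,0],[0.015,0,0,0.001,0],[0.015,0,0,0,0],[0.015,0,0,0,0]]]' 40
```

```text
time: 36.38
eef_pos: [0.4748, 0.078, 0.1775]
tcp_rot: [1.0, 0.0, 0.001, 0.0]
contact_force: [-2.1, 0.9, 4.6]
opening: 0.216
finger_force: 39.7
```

```bash
python3 -m handwheel '[[[0.03,0,0,0,0],[0.045,0,0,0,0],[0.05,0,0,0,0],[0.05,0,0,0,0],[0.05,0,0,-0.01,0],[0.05,0,0,-0.03,0],[0.05,0,0,-0.035,0],[0.05,0.02,0,-0.02,0],[0.05,0.03,0,0,0],[0.05,0.03,0,0,0],[0.05,0,0,0,0],[0.05,0,0,0,0]]]'
python3 chk.py pics/c4.png lid:.162
python3 - <<'E'
from v import *
im=viewer.read_camera("scene");t=viewer.read_camera("top")
a=cv2.resize(im[110:250,300:480],None,fx=2.2,fy=2.2,interpolation=2);b=cv2.imread("pics/c4.png")[100:400,150:550]
h=min(a.shape[0],b.shape[0]);cv2.imwrite("pics/fin.png",np.hstack([a[:h],b[:h]]))
for n in("jar",):
    m=meas("top",n,G[n]);print(n,m[2],pickle.load(open(DB,"rb"))[n][0][2])
E
```

```text
time: 37.38
eef_pos: [0.5549, 0.0778, 0.2712]
tcp_rot: [1.0, -0.0, -0.001, -0.0]
contact_force: [-0.6, 0.4, 0.7]
opening: 0.587
finger_force: 0.0
lid wrist [-0.5 -2.  -1.1]
lid scene [ 0.2  0.4 -2.1]
lid [0.4753 0.0778 0.1597] [-0.   0.1  0.4 -0.1  0.4  1.5]
[0.5549 0.0778 0.2712]
jar [405.93851718 255.00421941  17.52828915] [405.24848485 254.94909091  17.48312395]
```

View pics/fin.png

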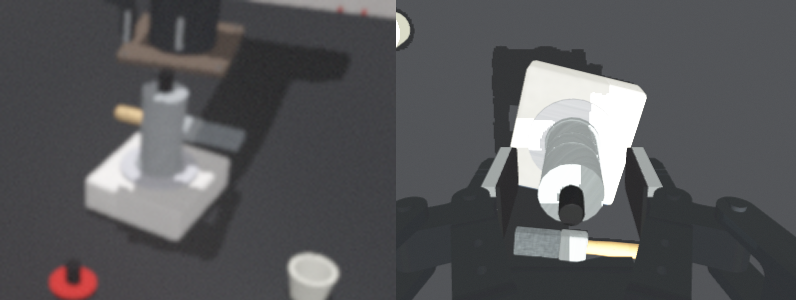

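The stack stands straight with no visible gaps, its lid flat with the knob at (165,80) in the left view, and the gripper is clear. The crucible stands at (313,275), and the jar is where it was.

```bash
python3 -c "
from plant import sign_off
print(sign_off())"
```

```text
the job is handed in; nothing more can be done
None
```

The sieve stack is assembled on the shaker in the order asked (pan, fine sieve, coarse sieve, lid); every piece measured as fully home, the gripper has let go, the jar and crucible were not touched, and the job was handed in at about 37 s.

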